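Lock a wedge head in its stamping fixture

ROBOT

A 6-joint arm with a two-finger parallel gripper is mounted at the origin on the work surface. World frame = base frame: x ahead of the robot, y to its left, z up, the work surface at z = 0. Lengths are in m, angles in degrees, forces in N, time in s.
With the tool pointing down it reaches from about 0.375 to 0.9 m from the base axis. Payload 3.1 kg.
Tool frame: the origin (TCP) lies on the centre line of the jaws, within the pads' length; the fingertips stand 19 mm ahead of it and the grasp point (between the pads) is the TCP (tips_ahead is the distance from the TCP to the fingertips, in m); z points along the fingers, y is the line along which they close (so a half turn about z gives the same grasp; the last joint's range is limited). The gripper opens to 87 mm and grips with 3 to 60 N. Pads are 19 mm wide; open, the fingers measure 117 mm over their backs; the gripper's body (75 mm by 190 mm) begins 51 mm behind the grasp point.
Start: joints at [62.768, 30.224, 82.088, -0, 67.689, -10.227], TCP at [0.183, 0.598, 0.242] pointing down, gripper open.
Joint ranges: [-176.69, 176.69], [-43.24, 126.21], [12.49, 139.97], [-82, 262], [0, 151.66], [-163.58, 163.58]. Speed limits (degrees/s): [159.86, 159.86, 180, 180, 180, 180].

INTERFACE

Orientations are given as a 3x3 rotation matrix whose columns are the frame's x, y, z axes.
In Python, from rig import read_state, capture, hand_in, trace, landmark_of, tips_ahead gives the robot as it stands.
- The arm moves only by the shell command python3 -m jog 'ROWS'. ROWS is JSON, a list of rows, each an object of numbers: "tx", "ty", "tz": the shift along the tool's x, y, z in cm; "roll": the turn about the tool's z in rad; "jaw": the opening, from 0 (shut) to 1 (fully open). A call has 1 to 8 rows; each row shifts and turns the commanded pose from where the row before left it, along the tool's axes as they then stand; what a row does not reach is not made up. A row lasts 1/10 s, in which the tool goes at most 50 mm and 8.59 degrees, less where a joint would pass 70% of its speed; a pose out of reach is approached as far as the arm can. A call with a gripper value outside its range is refused whole. The fingers move at their own pace and stop on an object; the grip force is fixed at half the most. Time passes only in rows, so rows that do not move let the fingers close. It gives the time, the measured TCP pose, the force, the opening and the grip force at its end, in the units of the state.
- read_state(): the state, without advancing time (a new reading comes with each control period).
- capture(name): name is "side" or "top"; returns a dict with "img" (480x640x3 uint8, red, green, blue), "vertical_fov" (degrees; the focal length in pixels is half the picture's height over the tangent of half this angle, whatever the lens; pixels are square), "cx", "cy" (the principal point, pixels), "k1" (the pictures are not rectified: a ray, as slopes to the right and down, at radius r is drawn at 1 + k1 r^2 times it, then the intrinsics apply), "cam_to_world" (4x4, takes a point from camera to world coordinates). Camera axes: x right, y up, looking along -z (the intrinsics and any distortion apply to the point x, -y, -z); pixel columns grow to the right and rows downward; lengths in m; the calibration is good to about 2 mm. A picture is of the moment at which its call begins. There is no depth.
- hand_in(): hands the job in; it is judged then, once.
Trained networks look in the newest picture that a camera, given by its name, has taken for a name from the list of things; names that differ only in an ending like _2 or _b are one class to them, and where a whole thing is asked for, a point or a joint stands for the part that bears it (a point fixed in the world has none). Each returns a list of dicts, best first, with "p" (0 to 1); they miss things now and then, are a little off and sometimes report something else, mostly with a low value. They report only what shows in the picture. A call takes as long as a camera call.
- trace(camera, thing): "pixels" (480x640 bool, what is visible of it) and "bbox" ([left, top, width, height] in pixels, round what is visible of it).
- landmark_of(camera, thing): "point" ([row, column] in pixels: a listed point, or the origin of a listed thing).
The state is a dict: "time_s": time; "joint_positions": joint angles; "qvel": joint speeds; "tau": joint torques, N m; "position": TCP position; "tcp_rot": TCP orientation; "force": force on the tool from outside, world axes, zero at the start; "moment": the same for the moment, N m; "opening": opening from 0.0 (shut) to 1.0 (fully open); "grasp_force": force on a finger pad.
Only numpy, scipy, OpenCV 4.12 (cv2) and the standard library are available. Lean on these libraries where they do the work, as an engineer would, in place of code of your own. Each camera call takes 0.05 s, during which the arm holds its last target. There are 200 camera calls.

TASK

Lock the golf wedge head in its fixture ready for stamping: with the closed fingertips, lightly push down the blue-capped pin, then the yellow, then the red, each until the white ring on its stem has sunk into the sleeve. Leave the green pin up, don't bang the pins or pull any of them up, and don't lift or disturb the wedge head, the jars, the punches, the blocks or the hammer. Finish with the hand clear of everything.

Things in the scene. Friction and masses are not known exactly. Their poses are not given: they have to be found in the camera images.
- jig: Grey steel fixture plate, 200 (x) x 230 (y) x 15 mm thick, fixed to the bench; origin at the centre of its underside, on the bench top (z = 0). A wooden pad 78 x 118 mm stands 12 mm above the middle of the plate. Four clamp sleeves stand on the plate, 62 mm ahead of and behind the middle (along its x) and 82 mm to either side (along its y); which colour stands at which place changes.
- pin_blue_top (a point): Centre of the top of the blue cap of the blue pin, a flat disc 28 mm across, 12 mm thick, on a 12 mm stem. It is 85 mm above the bench with the pin up, 65 mm fully down. The cap is sprung on the stem: firm up to about 6 N, above that it sinks about 1 mm per N (8 mm at most) and springs back; this cushions the end of the stroke.
- pin_blue (a joint): How far the blue pin is pushed down, m: 0 up, 0.020 fully down at its stop (it starts 0 to 0.004). Friction of about 4 N (a little more if moved fast) holds it where it is left; no spring. A white ring on the stem is out of sight in the sleeve from 0.012 on. Negative means pulled up (to -0.012 at most).
- clamp_blue: Fixed steel sleeve of the blue pin, 30 mm across, 30 mm tall, upright on the fixture plate; origin at the centre of its foot, 15 mm above the bench; its top is 45 mm above the bench.
- pin_yellow_top (a point): Centre of the top of the yellow cap of the yellow pin, a flat disc 28 mm across, 12 mm thick, on a 12 mm stem. It is 85 mm above the bench with the pin up, 65 mm fully down. The cap is sprung on the stem: firm up to about 6 N, above that it sinks about 1 mm per N (8 mm at most) and springs back; this cushions the end of the stroke.
- pin_yellow (a joint): How far the yellow pin is pushed down, m: 0 up, 0.020 fully down at its stop (it starts 0 to 0.004). Friction of about 4 N (a little more if moved fast) holds it where it is left; no spring. A white ring on the stem is out of sight in the sleeve from 0.012 on. Negative means pulled up (to -0.012 at most).
- clamp_yellow: Fixed steel sleeve of the yellow pin, 30 mm across, 30 mm tall, upright on the fixture plate; origin at the centre of its foot, 15 mm above the bench; its top is 45 mm above the bench.
- pin_red_top (a point): Centre of the top of the red cap of the red pin, a flat disc 28 mm across, 12 mm thick, on a 12 mm stem. It is 85 mm above the bench with the pin up, 65 mm fully down. The cap is sprung on the stem: firm up to about 6 N, above that it sinks about 1 mm per N (8 mm at most) and springs back; this cushions the end of the stroke.
- pin_red (a joint): How far the red pin is pushed down, m: 0 up, 0.020 fully down at its stop (it starts 0 to 0.004). Friction of about 4 N (a little more if moved fast) holds it where it is left; no spring. A white ring on the stem is out of sight in the sleeve from 0.012 on. Negative means pulled up (to -0.012 at most).
- clamp_red: Fixed steel sleeve of the red pin, 30 mm across, 30 mm tall, upright on the fixture plate; origin at the centre of its foot, 15 mm above the bench; its top is 45 mm above the bench.
- pin_green_top (a point): Centre of the top of the green cap of the green pin, a flat disc 28 mm across, 12 mm thick, on a 12 mm stem. It is 85 mm above the bench with the pin up, 65 mm fully down. The cap is sprung on the stem: firm up to about 6 N, above that it sinks about 1 mm per N (8 mm at most) and springs back; this cushions the end of the stroke.
- pin_green (a joint): How far the green pin is pushed down, m: 0 up, 0.020 fully down at its stop (it starts 0 to 0.004). Friction of about 4 N (a little more if moved fast) holds it where it is left; no spring. A white ring on the stem is out of sight in the sleeve from 0.012 on. Negative means pulled up (to -0.012 at most).
- clamp_green: Fixed steel sleeve of the green pin, 30 mm across, 30 mm tall, upright on the fixture plate; origin at the centre of its foot, 15 mm above the bench; its top is 45 mm above the bench.
- club: Loose steel golf wedge head, about 55 x 85 mm and 10 to 16 mm thick, with a short 13 mm hosel, lying face up on the wooden pad between the pins; origin at its underside, 27 mm above the bench.
- block_empty: Loose pale wooden block 55 x 55 x 38 mm with four empty dark holes, on the bench beside the fixture; origin centre of underside.
- block_punches: Loose pale wooden block 55 x 55 x 38 mm with three steel punches standing in it, 64 mm tall in all, on the bench beside the fixture; origin centre of underside.
- jar_white: Loose small paint jar, 28 mm across, 45 mm tall, white cap, on a corner of the fixture plate; origin centre of underside.
- jar_black: Loose small paint jar, 28 mm across, 45 mm tall, black cap, on the bench beside the fixture; origin centre of underside.
- jar_orange: Loose small paint jar, 28 mm across, 45 mm tall, orange cap, on the bench beside the fixture; origin centre of underside.
- punch: Loose square steel punch 9 x 65 x 9 mm lying on the fixture plate near a corner, long along its y; origin centre of underside.
- hammer: Loose hammer, 280 mm long, dark wooden handle, lying on the bench away to the robot's right; lies along its x.

How it is judged (in metres and radians):
On the way, in this order (a step that is already met when the one before it is completed fails the run):
1. the blue pin is pushed down (10 mm or more) (value of joint pin_blue above 0.01 m), for 0.1 s.
2. the yellow pin is pushed down (10 mm or more) (value of joint pin_yellow above 0.01 m), for 0.1 s.
3. the red pin is pushed down (10 mm or more) (value of joint pin_red above 0.01 m), for 0.1 s.
At the end, for the whole second after the job is handed in: The blue, yellow and red pins stand 10 mm or more down and stay there, the green pin is less than 7 mm down, the wedge head lies within 12 mm and every loose bystander within 20 mm of where it was (value of joint each of pin_blue, pin_yellow, pin_red above 0.01 m and value of joint pin_green below 0.007 m and distance of each of block_empty, block_punches, jar_white, jar_black, jar_orange, punch, hammer from where it was at the start of the episode below 0.02 m and distance of club from where it was at the start of the episode below 0.012 m); the robot touches nothing.
It fails at once if a pin is pushed down out of order (yellow before blue, or red before yellow) ((value of joint pin_yellow above 0.008 m and value of joint pin_blue below 0.01 m) or (value of joint pin_red above 0.008 m and value of joint pin_yellow below 0.01 m)).
It fails at once if the green pin is pushed down (value of joint pin_green above 0.007 m).
It fails at once if a pin is pulled up (value of joint any of pin_blue, pin_yellow, pin_red, pin_green below -0.004 m).
It fails at once if a pin or its sleeve is banged or leaned on with more than 25 N (contact force between anything else and clamp_blue above 25 N or contact force between anything else and clamp_yellow above 25 N or contact force between anything else and clamp_red above 25 N or contact force between anything else and clamp_green above 25 N).
It fails at once if the wedge head is lifted or shifted by more than 12 mm, or a bystander by more than 20 mm (distance of club from where it was at the start of the episode above 0.012 m or distance of any of block_empty, block_punches, jar_white, jar_black, jar_orange, punch, hammer from where it was at the start of the episode above 0.02 m).
It also fails if it takes over 38 s, if anything falls off the work surface, if the arm or the gripper's body presses on something with over 40 N, if the wrist force passes 120 N, or if a joint passes its speed limit or range.

## Working session

There is one attempt and no reset: what is moved stays moved. The work goes in short steps, Python scripts to look and compute and a shell command to move; the robot and the scene stay as the last step left them, time stands still between calls to the robot, and variables do not carry over. Pictures are saved under pics/ and viewed, at most 10 in all, crops included, and the job is handed in when it is done.

```bash
mkdir -p pics; cat > h.py <<'E'
import numpy as np, cv2
from rig import *
def ray(c,p):
    f=240/np.tan(np.radians(c["vertical_fov"])/2)
    K=np.array([[f,0,c["cx"]],[0,f,c["cy"]],[0,0,1.]])
    # undistort: xd = x(1+k1 r^2)
    x,y=cv2.undistortPoints(np.array([[[p[1],p[0]]]],float),K,np.array([c["k1"],0,0,0.]))[0,0]
    T=np.array(c["cam_to_world"]); d=T[:3,:3]@np.array([x,-y,-1]); return T[:3,3],d/np.linalg.norm(d)
def tri(rs):
    A=sum(np.eye(3)-np.outer(d,d) for o,d in rs); b=sum((np.eye(3)-np.outer(d,d))@o for o,d in rs)
    X=np.linalg.solve(A,b); return X,[np.linalg.norm(np.cross(X-o,d)) for o,d in rs]
def atz(r,z): o,d=r; return o+d*(z-o[2])/d[2]
E
cat > look.py <<'E'
from h import *
import sys
np.set_printoptions(precision=4,suppress=True)
C={n:capture(n) for n in("side","top")}
for n in C: cv2.imwrite(f"pics/{n}{sys.argv[1]}.png",C[n]["img"][:,:,::-1])
for k in ["pin_%s_top"%c for c in("blue","yellow","red","green")]+["clamp_%s"%c for c in("blue","yellow","red","green")]+["jig","club"]+sys.argv[2:]:
    rs=[]
    for n in C:
        L=landmark_of(n,k)
        if L: print(k,n,np.array(L[0]["point"]).round(1),round(L[0]["p"],2)); rs.append(ray(C[n],L[0]["point"]))
    if len(rs)==2: print("   ",*tri(rs), "top@.085",atz(rs[1],.085)[:2])
s=read_state(); print(s["time_s"],s["position"],s["tcp_rot"],s["force"],s["opening"],tips_ahead)
for n in C: print(n,np.array(C[n]["cam_to_world"])[:3])
E
python3 look.py 0 jar_white block_punches
```

```text
pin_blue_top side [261.5 353.1] 0.57
pin_blue_top top [285.3 292.4] 0.6
    [ 0.5214 -0.0062  0.0975] [np.float64(0.003681961239956289), np.float64(0.003681961239956194)] top@.085 [ 0.5192 -0.005 ]
pin_yellow_top side [251.3 299.4] 0.71
pin_yellow_top top [238.8 303.2] 0.57
    [ 0.6415 -0.0313  0.0824] [np.float64(0.0020792447211774386), np.float64(0.0020792447211775778)] top@.085 [ 0.6388 -0.0313]
pin_red_top side [288.5 317.8] 0.58
pin_red_top top [258.8 267.2] 0.44
    [0.5891 0.0605 0.0797] [np.float64(0.0010921917893271342), np.float64(0.001092191789326785)] top@.085 [0.587 0.06 ]
pin_green_top side [231.  332.4] 0.6
pin_green_top top [264.1 330.3] 0.64
    [ 0.5763 -0.1007  0.085 ] [np.float64(0.0031426794174544857), np.float64(0.003142679417454397)] top@.085 [ 0.5732 -0.1004]
clamp_blue side [283.4 353.6] 0.56
clamp_blue top [289.4 297.7] 0.47
    [ 0.5179 -0.0144  0.0143] [np.float64(0.0010790497925770356), np.float64(0.0010790497925768456)] top@.085 [ 0.5089 -0.0184]
clamp_yellow top [241.9 304.4] 0.61
clamp_red side [307.2 314.6] 0.82
clamp_red top [260.3 267.4] 0.47
    [
[... 745 characters left out ...]
 0.598  -0.0575 -0.1126] [np.float64(0.09985419554789639), np.float64(0.09985419554789625)] top@.085 [ 0.4809 -0.0739]
block_punches side [223.7 362.9] 0.77
block_punches top [291.8 379.1] 0.73
    [ 0.5121 -0.2328 -0.0104] [np.float64(0.0005570986591867046), np.float64(0.000557098659186761)] top@.085 [ 0.5025 -0.2227]
1.3 [0.1828 0.5977 0.2415] [[-0.9563  0.2924  0.    ]
 [ 0.2924  0.9563  0.    ]
 [-0.      0.     -1.    ]] [ 0.2137 -0.418  -0.0876] 0.994809807212508 0.019
side [[-0.9904  0.1079 -0.0862  0.52  ]
 [-0.1375 -0.7129  0.6877  0.619 ]
 [ 0.0127  0.6929  0.7209  0.8251]]
top [[-0.      0.983  -0.1838  0.3698]
 [-1.     -0.0018 -0.0095 -0.0913]
 [-0.0097  0.1838  0.9829  1.3216]]
```

```bash
python3 - <<'E'
import cv2
a=cv2.imread("pics/top0.png")[200:340,220:400];b=cv2.imread("pics/side0.png")[200:340,240:420]
cv2.imwrite("pics/t1.png",cv2.resize(a,None,fx=4.4,fy=4.2,interpolation=2));cv2.imwrite("pics/s1.png",cv2.resize(b,None,fx=4.4,fy=4.2,interpolation=2))
E
```

```text
(no output)
```

View pics/t1.png

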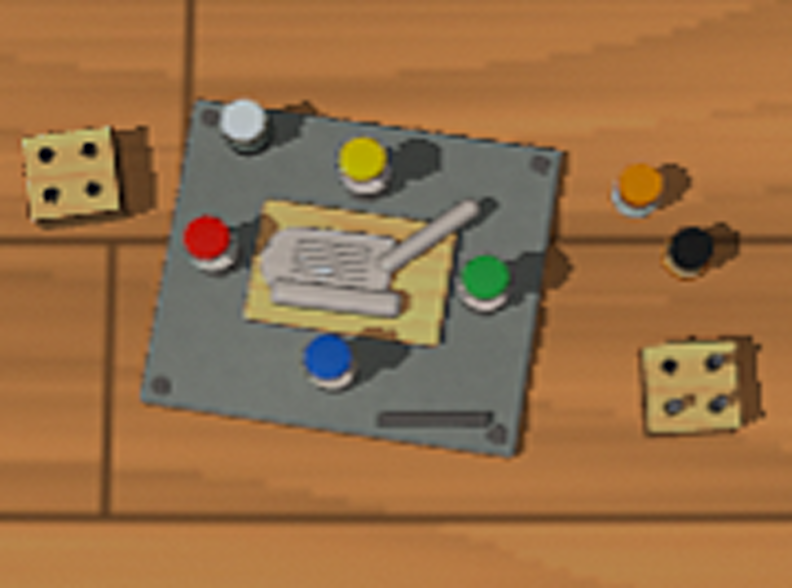

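View pics/s1.png

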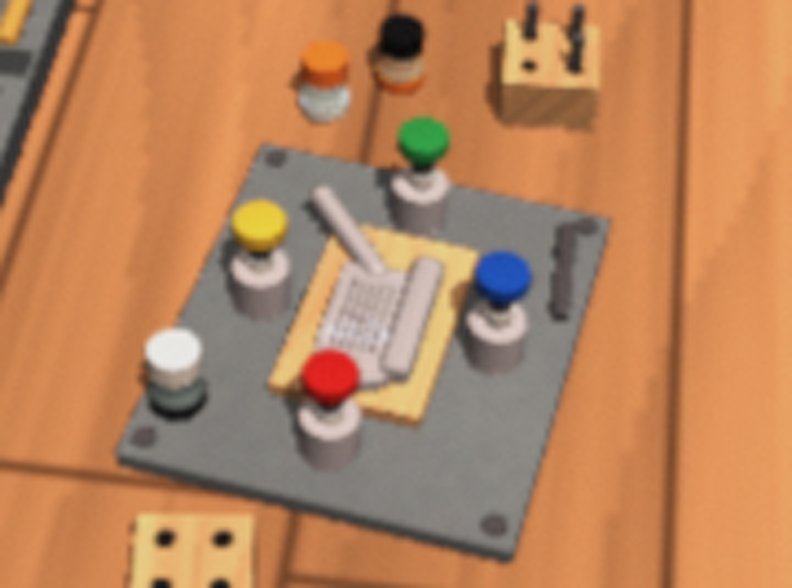

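View pics/top0.png

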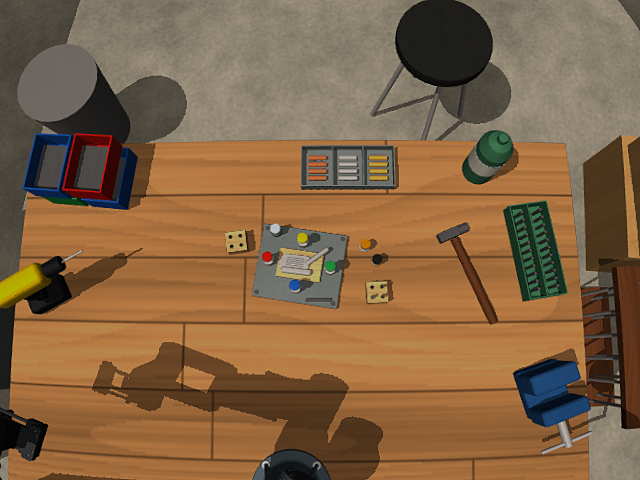

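Top: blue near (295,285), yellow (303,238), red (267,257), green (330,266), in a diamond, matching the networks; the punch lies right of blue and the white jar left of yellow. I refine this with colour centroids and a rigid fit.

```bash
cat > fit.py <<'E'
from h import *
from scipy.optimize import least_squares
np.set_printoptions(precision=4,suppress=True)
guess={"blue":(.52,-.006),"yellow":(.64,-.031),"red":(.588,.06),"green":(.575,-.1)}
loc={"blue":(-.062,0),"yellow":(.062,0),"red":(0,.082),"green":(0,-.082)}
hue={"blue":(105,125),"yellow":(25,34),"red":(-6,6),"green":(50,80)}
def proj(c,X):
    T=np.array(c["cam_to_world"]); q=T[:3,:3].T@(np.array(X)-T[:3,3]); x,y=q[0]/-q[2],-q[1]/-q[2]
    f=240/np.tan(np.radians(c["vertical_fov"])/2); s=1+c["k1"]*(x*x+y*y); return np.array([c["cy"]+f*s*y,c["cx"]+f*s*x])
def caps(C):
    R={}
    for n,c in C.items():
        hsv=cv2.cvtColor(c["img"],cv2.COLOR_RGB2HSV).astype(int)
        for k,g in guess.items():
            p=proj(c,(*g,.083)).astype(int); h=(hsv[...,0]+30)%180-30
            m=(h>=hue[k][0])&(h<=hue[k][1])&(hsv[...,1]>170)&(hsv[...,2]>60)
            w=np.zeros_like(m); w[p[0]-11:p[0]+12,p[1]-11:p[1]+12]=1
            r,cc=np.nonzero(m&w); R[n,k]=(r.mean(),cc.mean(),len(r))
    return R
if __name__=="__main__":
    C={n:capture(n) for n in("side","top")}; R=caps(C); rs={a:ray(C[a[0]],R[a]) for a in R}
    for k in guess: print(k,*[np.round(R[n,k],1) for n in C],*tri([rs[n,k] for n in C]),[atz(rs[n,k],.08)[:2] for n in C])
    def P(v,k): 
        cs,sn=np.cos(v[2]),np.sin(v[2]); a,b=loc[k]; return np.array([v[0]+cs*a-sn*b,v[1]+sn*a+cs*b,.078])
    for use in (["top"],["side"],["top","side"]):
        s=least_squares(lambda v:np.concatenate([proj(C[n],P(v,k))-R[n,k][:2] for n in use for k in guess]),[.58,-.02,-.1])
        print(use,s.x,s.fun,*[(k,P(s.x,k)[:2]) for k in guess])
E
python3 fit.py
```

```text
blue [265.7 353.9 103. ] [284.5 294.1  79. ] [ 0.522  -0.009   0.0818] [np.float64(0.00035532874712457496), np.float64(0.00035532874712471433)] [array([ 0.5224, -0.0105]), array([ 0.5219, -0.0088])]
yellow [252.3 298.9  53. ] [237.3 302.   78. ] [ 0.6437 -0.0282  0.0829] [np.float64(0.00048714473723102716), np.float64(0.0004871447372308754)] [array([ 0.6447, -0.0308]), array([ 0.6438, -0.028 ])]
red [289.5 314.4 124. ] [256.1 266.6  78. ] [0.5961 0.0626 0.0778] [np.float64(0.0007658768631161942), np.float64(0.0007658768631160346)] [array([0.5967, 0.064 ]), array([0.5949, 0.0624])]
green [233.1 335.9  52. ] [265.5 329.9  74. ] [ 0.5707 -0.0996  0.0813] [np.float64(0.0004581852780962583), np.float64(0.00045818527809625274)] [array([ 0.5712, -0.101 ]), array([ 0.5704, -0.0995])]
['top'] [ 0.5831 -0.0184 -0.1525] [ 0.1189  0.1114 -0.0443 -0.0378 -0.104  -0.0242  0.0264 -0.0509] ('blue', array([ 0.5218, -0.009 ])) ('yellow', array([ 0.6444, -0.0278])) ('red', array([0.5956, 0.0627])) ('green', array([ 0.5707, -0.0994]))
['side'] [ 0.5839 -0.0211 -0.1575] [ 0.3023 -0.1566  0.6011 -0.1877 -1.0212  0.2368  0.2778  0.0969] ('blue', array([ 0.5227, -0.0113])) ('yellow', array([ 0.6451, -0.0308])) ('red', array([0.5968, 0.0599])) ('green', array([ 0.571, -0.102]))
['top', 'side'] [ 0.5835 -0.0196 -0.1554] [-0.0562  0.5186 -0.1936  0.5017 -0.3566  0.4645 -0.0443  0.4089  0.8056
 -0.0364  1.1661 -0.1621 -0.4017  0.3847  0.7418  0.1039] ('blue', array([ 0.5223, -0.01  ])) ('yellow', array([ 0.6448, -0.0292])) ('red', array([0.5962, 0.0614])) ('green', array([ 0.5708, -0.1006]))
```

```bash
python3 -m jog '[{"tx":-2,"ty":-2,"jaw":0},{"tx":-2.1,"ty":-2},{"tx":-2.1,"ty":-2},{"tx":-2.1,"ty":-2},{"tx":-2.1,"ty":-2},{"tx":-2.1,"ty":-2},{"tx":-2.1,"ty":-2},{"tx":-2.1,"ty":-2}]'
```

```text
$[0]: bad value
```

```bash
python3 -m jog '[{"tx":-2.1,"ty":-2,"jaw":0},{"tx":-2.1,"ty":-2},{"tx":-2.1,"ty":-2},{"tx":-2.1,"ty":-2},{"tx":-2.1,"ty":-2},{"tx":-2.1,"ty":-2},{"tx":-2.1,"ty":-2},{"tx":-2.1,"ty":-2}]'
```

```text
$[0]: bad value
```

```bash
python3 -m jog '[{"tx":-2.1,"ty":-2,"jaw":0},{"tx":-2.1,"ty":-2},{"tx":-2.1,"ty":-2},{"tx":-2.1,"ty":-2},{"tx":-2.1,"ty":-2},{"tx":-2.1,"ty":-2},{"tx":-2.1,"ty":-2},{"tx":-2.1,"ty":-2}]'
cat > go.py <<'E'
from h import *; import sys
s=read_state(); R=np.array(s["tcp_rot"]); T={"blue":(.522,-.010),"yellow":(.6445,-.029),"red":(.596,.0615)}
print(s["time_s"],np.round(s["position"],4),np.round(s["force"],2),s["opening"],"tip z",round(s["position"][2]-.019,4))
if len(sys.argv)>1: print("cm",(R.T@(np.array([*T[sys.argv[1]],s["position"][2]])-s["position"])*100).round(2))
E
python3 go.py blue
```

```text
1.4 [0.1827 0.5976 0.2415] [ 0.3  -0.18  0.28] 0.9999805327321519 tip z 0.2225
cm [-50.21 -48.19   0.  ]$[0]: bad value
```

```bash
python3 -m jog '[{"tx":-2,"ty":-2,"tz":0,"roll":0,"jaw":0},{"tx":-2.1,"ty":-2,"tz":0,"roll":0,"jaw":0},{"tx":-2.1,"ty":-2,"tz":0,"roll":0,"jaw":0},{"tx":-2.1,"ty":-2,"tz":0,"roll":0,"jaw":0},{"tx":-2.1,"ty":-2,"tz":0,"roll":0,"jaw":0},{"tx":-2.1,"ty":-2,"tz":0,"roll":0,"jaw":0},{"tx":-2.1,"ty":-2,"tz":0,"roll":0,"jaw":0},{"tx":-2.1,"ty":-2,"tz":0,"roll":0,"jaw":0}]'
```

```text
time_s: 2.2
position: [0.2962, 0.3949, 0.2418]
tcp_rot: [[-0.956, 0.292, 0.001], [0.292, 0.956, 0.0], [-0.0, 0.0, -1.0]]
force: [1.1, -0.4, -0.0]
opening: 0.355
grasp_force: 0.0
```

```bash
python3 -m jog '[{"tx":-2.1,"ty":-2,"tz":0,"roll":0,"jaw":0},{"tx":-2.1,"ty":-2,"tz":0,"roll":0,"jaw":0},{"tx":-2.1,"ty":-2,"tz":0,"roll":0,"jaw":0},{"tx":-2.1,"ty":-2,"tz":0,"roll":0,"jaw":0},{"tx":-2.1,"ty":-2,"tz":0,"roll":0,"jaw":0},{"tx":-2.1,"ty":-2,"tz":0,"roll":0,"jaw":0},{"tx":-2.1,"ty":-2,"tz":0,"roll":0,"jaw":0},{"tx":-2.1,"ty":-2,"tz":0,"roll":0,"jaw":0}]' && python3 -m jog '[{"tx":-2.1,"ty":-2,"tz":0,"roll":0,"jaw":0},{"tx":-2.1,"ty":-2,"tz":0,"roll":0,"jaw":0},{"tx":-2.1,"ty":-2,"tz":0,"roll":0,"jaw":0},{"tx":-2.1,"ty":-2,"tz":0,"roll":0,"jaw":0},{"tx":-2.1,"ty":-2,"tz":0,"roll":0,"jaw":0},{"tx":-2.1,"ty":-2,"tz":0,"roll":0,"jaw":0},{"tx":-2.1,"ty":-2,"tz":0,"roll":0,"jaw":0},{"tx":0,"ty":0,"tz":0,"roll":0,"jaw":0}]'; python3 go.py blue
```

```text
time_s: 3.0
position: [0.4102, 0.1926, 0.2418]
tcp_rot: [[-0.956, 0.293, 0.001], [0.293, 0.956, 0.0], [-0.001, 0.0, -1.0]]
force: [0.6, 0.9, 0.2]
opening: 0.008
grasp_force: 0.0
time_s: 3.8
position: [0.5119, 0.0137, 0.2419]
tcp_rot: [[-0.955, 0.296, 0.003], [0.296, 0.955, -0.002], [-0.004, -0.001, -1.0]]
force: [0.4, 0.1, 0.9]
opening: 0.01
grasp_force: 0.0
3.8 [0.5119 0.0137 0.2419] [0.37 0.08 0.85] 0.01039642309315593 tip z 0.2229
cm [-1.67 -1.97  0.01]
```

```bash
python3 -m jog '[{"tx":-1.7,"ty":-2,"tz":1.5,"roll":0,"jaw":0},{"tx":0,"ty":0,"tz":2,"roll":0,"jaw":0},{"tx":0,"ty":0,"tz":2,"roll":0,"jaw":0},{"tx":0,"ty":0,"tz":2,"roll":0,"jaw":0},{"tx":0,"ty":0,"tz":2,"roll":0,"jaw":0},{"tx":0,"ty":0,"tz":1.5,"roll":0,"jaw":0},{"tx":0,"ty":0,"tz":0.7,"roll":0,"jaw":0},{"tx":0,"ty":0,"tz":0,"roll":0,"jaw":0}]'; python3 go.py blue
```

```text
time_s: 4.6
position: [0.5188, -0.0067, 0.1239]
tcp_rot: [[-0.956, 0.292, -0.002], [0.292, 0.956, 0.001], [0.002, -0.0, -1.0]]
force: [0.3, 0.9, 0.4]
opening: 0.006
grasp_force: 0.0
4.6 [ 0.5188 -0.0067  0.1239] [0.27 0.86 0.39] 0.005993773066473741 tip z 0.1049
cm [-0.4  -0.22 -0.  ]
```

```bash
python3 -m jog '[{"tx":-0.4,"ty":-0.2,"tz":0.5,"roll":0,"jaw":0},{"tx":0,"ty":0,"tz":0.5,"roll":0,"jaw":0},{"tx":0,"ty":0,"tz":0.3,"roll":0,"jaw":0},{"tx":0,"ty":0,"tz":0.3,"roll":0,"jaw":0},{"tx":0,"ty":0,"tz":0.3,"roll":0,"jaw":0},{"tx":0,"ty":0,"tz":0.3,"roll":0,"jaw":0},{"tx":0,"ty":0,"tz":0.2,"roll":0,"jaw":0},{"tx":0,"ty":0,"tz":0,"roll":0,"jaw":0}]'; python3 go.py blue
```

```text
time_s: 5.4
position: [0.5228, -0.0104, 0.1005]
tcp_rot: [[-0.956, 0.292, 0.0], [0.292, 0.956, -0.0], [-0.0, -0.0, -1.0]]
force: [-0.5, -0.4, 0.6]
opening: 0.004
grasp_force: 0.2
5.4 [ 0.5228 -0.0104  0.1005] [-0.46 -0.39  0.64] 0.004429349416926994 tip z 0.0815
cm [ 0.09  0.01 -0.  ]
```

```bash
python3 -m jog '[{"tx":0,"ty":0,"tz":0.2,"roll":0,"jaw":0},{"tx":0,"ty":0,"tz":0.2,"roll":0,"jaw":0},{"tx":0,"ty":0,"tz":0.2,"roll":0,"jaw":0}]'; python3 -m jog '[{"tx":0,"ty":0,"tz":0.2,"roll":0,"jaw":0},{"tx":0,"ty":0,"tz":0.2,"roll":0,"jaw":0}]'
```

```text
time_s: 5.7
position: [0.5228, -0.0104, 0.0946]
tcp_rot: [[-0.956, 0.292, 0.0], [0.292, 0.956, -0.0], [-0.0, 0.0, -1.0]]
force: [-0.7, 0.7, 3.9]
opening: 0.006
grasp_force: 1.9
time_s: 5.9
position: [0.5229, -0.0104, 0.0904]
tcp_rot: [[-0.956, 0.292, 0.0], [0.292, 0.956, -0.0], [-0.0, 0.0, -1.0]]
force: [-0.7, 0.6, 2.8]
opening: 0.01
grasp_force: 1.9
```

```bash
python3 -m jog '[{"tx":0,"ty":0,"tz":0.2,"roll":0,"jaw":0},{"tx":0,"ty":0,"tz":0.2,"roll":0,"jaw":0},{"tx":0,"ty":0,"tz":0,"roll":0,"jaw":0}]' && python3 fit.py | head -1; python3 -c "
import cv2
from rig import capture
a=capture('side')['img'][200:340,240:420,::-1];cv2.imwrite('pics/s2.png',cv2.resize(a,None,fx=4.4,fy=4.2,interpolation=2))"
```

```text
time_s: 6.2
position: [0.5228, -0.0104, 0.0861]
tcp_rot: [[-0.956, 0.292, -0.0], [0.292, 0.956, 0.0], [0.0, 0.0, -1.0]]
force: [-0.3, 0.6, 0.9]
opening: 0.006
grasp_force: 0.2
blue [nan nan  0.] [nan nan  0.] [nan nan nan] [np.float64(nan), np.float64(nan)] [array([nan, nan]), array([nan, nan])]fit.py:18: RuntimeWarning: Mean of empty slice.
  r,cc=np.nonzero(m&w); R[n,k]=(r.mean(),cc.mean(),len(r))
  ret = ret.dtype.type(ret / rcount)
Traceback (most recent call last):
  File "fit.py", line 26, in <module>
    s=least_squares(lambda v:np.concatenate([proj(C[n],P(v,k))-R[n,k][:2] for n in use for k in guess]),[.58,-.02,-.1])
ValueError: Residuals are not finite in the initial point.
```

View pics/s2.png

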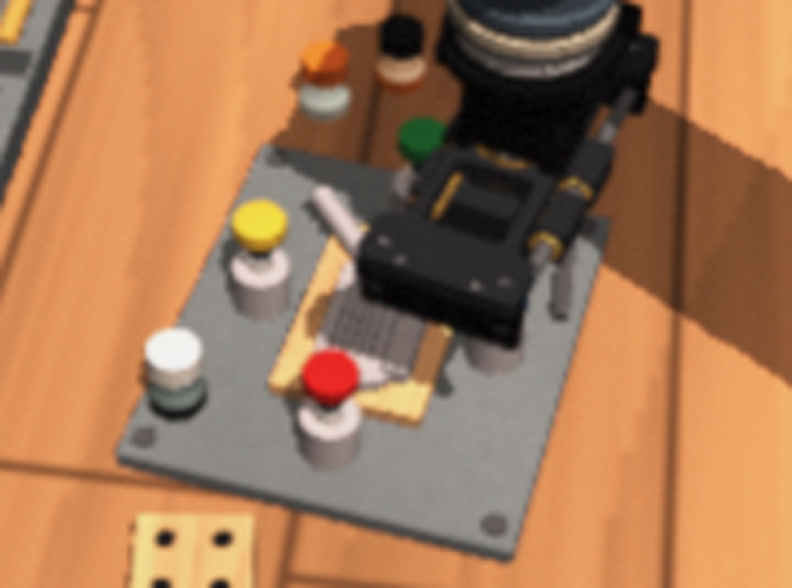

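The side view shows the hand over blue, with only its sleeve at (495,345) visible, so I'll lift and check.

```bash
python3 -m jog '[{"tx":0,"ty":0,"tz":-0.5,"roll":0,"jaw":0},{"tx":0,"ty":0,"tz":-1,"roll":0,"jaw":0},{"tx":0,"ty":0,"tz":-1.5,"roll":0,"jaw":0},{"tx":0,"ty":0,"tz":-2,"roll":0,"jaw":0},{"tx":-2,"ty":0.5,"tz":-1,"roll":0,"jaw":0},{"tx":-3,"ty":0.5,"tz":0,"roll":0,"jaw":0},{"tx":-3,"ty":0.5,"tz":0,"roll":0,"jaw":0},{"tx":0,"ty":0,"tz":0,"roll":0,"jaw":0}]'; python3 go.py yellow; python3 -c "
import cv2
from rig import capture
for n,r,c in(('side',200,240),('top',200,220)):
  a=capture(n)['img'][r:r+140,c:c+180,::-1];cv2.imwrite(f'pics/{n}3.png',cv2.resize(a,None,fx=4.4,fy=4.2,interpolation=2))"
```

```text
time_s: 7.15
position: [0.6087, -0.0206, 0.1483]
tcp_rot: [[-0.956, 0.293, 0.008], [0.293, 0.956, -0.002], [-0.008, 0.001, -1.0]]
force: [0.2, -0.9, 0.5]
opening: 0.003
grasp_force: 0.0
7.15 [ 0.6087 -0.0206  0.1483] [ 0.17 -0.95  0.55] 0.003067423378120717 tip z 0.1293
cm [-3.67  0.25  0.03]
```

View pics/side3.png

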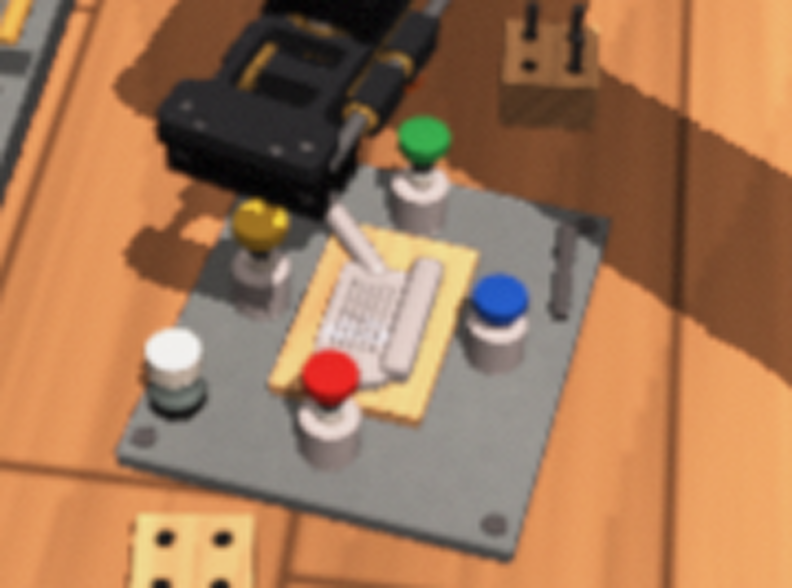

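Blue is down: its cap at (500,298) sits just above the sleeve and the ring is hidden. Yellow (260,225), red and green are still up, and nothing has been disturbed.

```bash
python3 -m jog '[{"tx":-2,"ty":0.2,"tz":0,"roll":0,"jaw":0},{"tx":-1.7,"ty":0,"tz":0.5,"roll":0,"jaw":0},{"tx":0,"ty":0,"tz":1,"roll":0,"jaw":0},{"tx":0,"ty":0,"tz":0.8,"roll":0,"jaw":0},{"tx":0,"ty":0,"tz":0.5,"roll":0,"jaw":0},{"tx":0,"ty":0,"tz":0,"roll":0,"jaw":0}]'; python3 go.py yellow
```

```text
time_s: 7.85
position: [0.6375, -0.0277, 0.1172]
tcp_rot: [[-0.956, 0.292, -0.004], [0.292, 0.956, 0.001], [0.004, -0.0, -1.0]]
force: [-0.3, 0.0, -0.6]
opening: 0.005
grasp_force: 0.0
7.85 [ 0.6375 -0.0277  0.1172] [-0.34  0.02 -0.58] 0.00513951997925109 tip z 0.0982
cm [-0.71  0.09 -0.  ]
```

```bash
python3 -m jog '[{"tx":-0.6,"ty":0,"tz":0,"roll":0,"jaw":0},{"tx":0,"ty":0,"tz":0.5,"roll":0,"jaw":0},{"tx":0,"ty":0,"tz":0.3,"roll":0,"jaw":0},{"tx":0,"ty":0,"tz":0.2,"roll":0,"jaw":0},{"tx":0,"ty":0,"tz":0.2,"roll":0,"jaw":0},{"tx":0,"ty":0,"tz":0.2,"roll":0,"jaw":0},{"tx":0,"ty":0,"tz":0.2,"roll":0,"jaw":0}]'; python3 go.py yellow
```

```text
time_s: 8.55
position: [0.6454, -0.0301, 0.1024]
tcp_rot: [[-0.956, 0.292, -0.0], [0.292, 0.956, -0.0], [0.0, -0.0, -1.0]]
force: [0.2, -0.4, -0.0]
opening: 0.005
grasp_force: 0.0
8.55 [ 0.6454 -0.0301  0.1024] [ 0.16 -0.35 -0.05] 0.005409075219624708 tip z 0.0834
cm [ 0.11  0.08 -0.  ]
```

Remaining travel to a tip height of 0.067 m is 1.6 cm.

```bash
python3 -m jog '[{"tx":0,"ty":0,"tz":0.2,"roll":0,"jaw":0},{"tx":0,"ty":0,"tz":0.2,"roll":0,"jaw":0},{"tx":0,"ty":0,"tz":0.2,"roll":0,"jaw":0},{"tx":0,"ty":0,"tz":0.2,"roll":0,"jaw":0}]'; python3 -m jog '[{"tx":0,"ty":0,"tz":0.2,"roll":0,"jaw":0},{"tx":0,"ty":0,"tz":0.2,"roll":0,"jaw":0},{"tx":0,"ty":0,"tz":0.2,"roll":0,"jaw":0},{"tx":0,"ty":0,"tz":0.1,"roll":0,"jaw":0},{"tx":0,"ty":0,"tz":0,"roll":0,"jaw":0}]'; python3 go.py yellow
```

```text
time_s: 8.95
position: [0.6454, -0.0301, 0.0948]
tcp_rot: [[-0.956, 0.292, 0.0], [0.292, 0.956, -0.0], [-0.0, -0.0, -1.0]]
force: [-0.9, 0.4, 3.9]
opening: 0.002
grasp_force: 1.9
time_s: 9.45
position: [0.6454, -0.0301, 0.0872]
tcp_rot: [[-0.956, 0.292, -0.0], [0.292, 0.956, 0.0], [0.0, 0.0, -1.0]]
force: [-0.1, -0.5, 1.2]
opening: 0.003
grasp_force: 0.9
9.45 [ 0.6454 -0.0301  0.0872] [-0.07 -0.5   1.19] 0.0026068162722783874 tip z 0.0682
cm [0.12 0.08 0.  ]
```

```bash
python3 -m jog '[{"tx":0,"ty":0,"tz":-0.5,"roll":0,"jaw":0},{"tx":0,"ty":0,"tz":-1,"roll":0,"jaw":0},{"tx":0,"ty":0,"tz":-2,"roll":0,"jaw":0},{"tx":0,"ty":0,"tz":-1.5,"roll":0,"jaw":0},{"tx":2,"ty":2,"tz":0,"roll":0,"jaw":0},{"tx":2.5,"ty":2.5,"tz":0,"roll":0,"jaw":0},{"tx":2.5,"ty":2.5,"tz":0,"roll":0,"jaw":0},{"tx":0,"ty":0,"tz":0,"roll":0,"jaw":0}]'; python3 -m jog '[{"tx":0,"ty":0,"tz":0,"roll":0,"jaw":0}]'; python3 go.py red;  python3 -c "
import cv2
from rig import capture
a=capture('side')['img'][200:340,240:420,::-1];cv2.imwrite('pics/s4.png',cv2.resize(a,None,fx=4.4,fy=4.2,interpolation=2))"
```

```text
time_s: 10.25
position: [0.5958, 0.061, 0.1382]
tcp_rot: [[-0.957, 0.289, -0.003], [0.289, 0.957, 0.001], [0.004, 0.0, -1.0]]
force: [-0.6, 0.6, 0.1]
opening: 0.006
grasp_force: 0.0
time_s: 10.35
position: [0.5992, 0.0579, 0.1385]
tcp_rot: [[-0.957, 0.291, 0.002], [0.291, 0.957, -0.001], [-0.002, -0.0, -1.0]]
force: [0.0, -0.2, 0.2]
opening: 0.004
grasp_force: 0.0
10.35 [0.5992 0.0579 0.1385] [ 0.04 -0.25  0.24] 0.0036493486371031478 tip z 0.1195
cm [ 0.41  0.25 -0.  ]
```

View pics/s4.png

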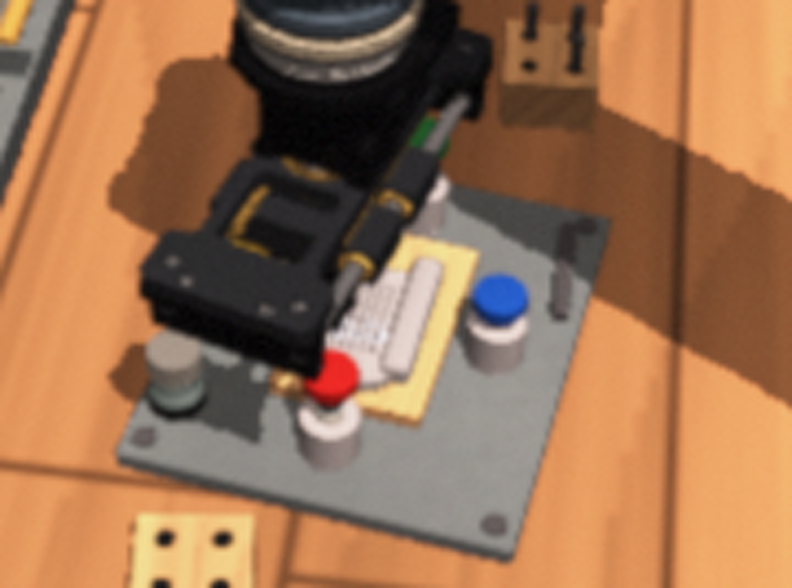

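Blue is still down at (500,298), red is up at (330,378), and yellow is hidden behind the hand. Next is red.

```bash
python3 -m jog '[{"tx":0.4,"ty":0.2,"tz":0.5,"roll":0,"jaw":0},{"tx":0,"ty":0,"tz":0.8,"roll":0,"jaw":0},{"tx":0,"ty":0,"tz":0.7,"roll":0,"jaw":0},{"tx":0,"ty":0,"tz":0.5,"roll":0,"jaw":0},{"tx":0,"ty":0,"tz":0.3,"roll":0,"jaw":0},{"tx":0,"ty":0,"tz":0,"roll":0,"jaw":0}]'; python3 go.py red
```

```text
time_s: 11.0
position: [0.5954, 0.0602, 0.1087]
tcp_rot: [[-0.956, 0.293, -0.001], [0.293, 0.956, 0.0], [0.001, -0.0, -1.0]]
force: [-0.5, 0.1, 0.7]
opening: 0.009
grasp_force: 0.0
11.0 [0.5954 0.0602 0.1087] [-0.46  0.13  0.7 ] 0.00886110019124782 tip z 0.0897
cm [-0.02  0.14 -0.  ]
```

Tip z is 0.0897, so 2.2 cm to go.

```bash
python3 -m jog '[{"tx":0,"ty":0.1,"tz":0.2,"roll":0,"jaw":0},{"tx":0,"ty":0,"tz":0.2,"roll":0,"jaw":0},{"tx":0,"ty":0,"tz":0.2,"roll":0,"jaw":0},{"tx":0,"ty":0,"tz":0.2,"roll":0,"jaw":0},{"tx":0,"ty":0,"tz":0.2,"roll":0,"jaw":0},{"tx":0,"ty":0,"tz":0.2,"roll":0,"jaw":0}]'; python3 -m jog '[{"tx":0,"ty":0,"tz":0.2,"roll":0,"jaw":0},{"tx":0,"ty":0,"tz":0.2,"roll":0,"jaw":0},{"tx":0,"ty":0,"tz":0.2,"roll":0,"jaw":0},{"tx":0,"ty":0,"tz":0.2,"roll":0,"jaw":0},{"tx":0,"ty":0,"tz":0.2,"roll":0,"jaw":0},{"tx":0,"ty":0,"tz":0,"roll":0,"jaw":0}]'; python3 go.py red
```

```text
time_s: 11.6
position: [0.5961, 0.0614, 0.0979]
tcp_rot: [[-0.956, 0.292, 0.0], [0.292, 0.956, -0.0], [-0.0, 0.0, -1.0]]
force: [0.0, 0.6, 3.7]
opening: 0.006
grasp_force: 1.9
time_s: 12.2
position: [0.596, 0.0614, 0.0872]
tcp_rot: [[-0.956, 0.293, -0.0], [0.293, 0.956, 0.0], [0.0, 0.0, -1.0]]
force: [1.2, -0.3, 1.7]
opening: 0.007
grasp_force: 0.6
12.2 [0.596  0.0614 0.0872] [ 1.23 -0.31  1.68] 0.007298425977254377 tip z 0.0682
cm [0.   0.01 0.  ]
```

Red is at about 17 mm. I'll lift clear and back off to the left (+y) to check.

```bash
python3 -m jog '[{"tx":0,"ty":0,"tz":-0.5,"roll":0,"jaw":0},{"tx":0,"ty":0,"tz":-1,"roll":0,"jaw":0},{"tx":0,"ty":0,"tz":-2,"roll":0,"jaw":0},{"tx":0,"ty":0,"tz":-3,"roll":0,"jaw":0},{"tx":0,"ty":0,"tz":-3,"roll":0,"jaw":0},{"tx":0,"ty":0,"tz":-3,"roll":0,"jaw":0},{"tx":1,"ty":3,"tz":0,"roll":0,"jaw":0},{"tx":1.5,"ty":4,"tz":0,"roll":0,"jaw":0}]'; python3 -m jog '[{"tx":1.5,"ty":4,"tz":0,"roll":0,"jaw":0},{"tx":1.5,"ty":4,"tz":0,"roll":0,"jaw":0},{"tx":1.5,"ty":4,"tz":0,"roll":0,"jaw":0},{"tx":1.5,"ty":4,"tz":0,"roll":0,"jaw":0},{"tx":1,"ty":3,"tz":0,"roll":0,"jaw":0},{"tx":0,"ty":0,"tz":0,"roll":0,"jaw":0},{"tx":0,"ty":0,"tz":0,"roll":0,"jaw":0}]'; python3 -c "
import cv2,numpy as np
from rig import capture
from fit import *
C={n:capture(n) for n in('side','top')}
b=[cv2.resize(C[n]['img'][200:340,c:c+180,::-1],(396,294),interpolation=2) for n,c in(('side',240),('top',220))]
cv2.imwrite('pics/f5.png',np.hstack(b))
R=caps(C)
for k in guess: print(k,[R[n,k][2] for n in C],tri([ray(C[n],R[n,k]) for n in C])[0])"
```

```text
time_s: 13.0
position: [0.5941, 0.1346, 0.215]
tcp_rot: [[-0.955, 0.296, 0.005], [0.296, 0.955, -0.0], [-0.005, 0.001, -1.0]]
force: [0.2, 0.2, 0.3]
opening: 0.004
grasp_force: 0.0
time_s: 13.7
position: [0.5807, 0.3382, 0.2128]
tcp_rot: [[-0.957, 0.291, 0.0], [0.291, 0.957, -0.001], [-0.0, -0.001, -1.0]]
force: [-0.0, -0.2, -0.8]
opening: 0.006
grasp_force: 0.0
blue [0, 77] [nan nan nan]
yellow [0, 79] [nan nan nan]
red [0, 80] [nan nan nan]
green [3, 74] [ 0.5728 -0.0997  0.069 ]fit.py:18: RuntimeWarning: Mean of empty slice.
  r,cc=np.nonzero(m&w); R[n,k]=(r.mean(),cc.mean(),len(r))
  ret = ret.dtype.type(ret / rcount)
```

View pics/f5.png

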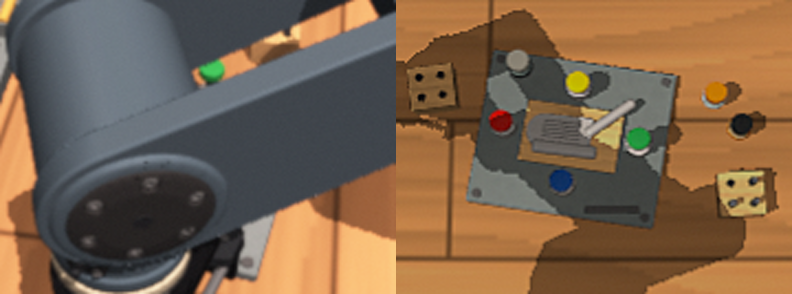

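The top view shows all bystanders in place, with blue, yellow and red seated on their sleeves. The arm blocks the side camera, so I'll move back toward the start pose.

```bash
python3 -m jog '[{"tx":3,"ty":1,"tz":0,"roll":0,"jaw":0},{"tx":3.5,"ty":1,"tz":0,"roll":0,"jaw":0},{"tx":3.5,"ty":1,"tz":0,"roll":0,"jaw":0},{"tx":3.5,"ty":1,"tz":0,"roll":0,"jaw":0},{"tx":3.5,"ty":1,"tz":0,"roll":0,"jaw":0},{"tx":3.5,"ty":1,"tz":0,"roll":0,"jaw":0},{"tx":3.5,"ty":1,"tz":0,"roll":0,"jaw":0},{"tx":3.5,"ty":1,"tz":0,"roll":0,"jaw":0}]' >/dev/null; python3 -m jog '[{"tx":3.5,"ty":1,"tz":0,"roll":0,"jaw":0},{"tx":3.5,"ty":1,"tz":0,"roll":0,"jaw":0},{"tx":3.5,"ty":1,"tz":0,"roll":0,"jaw":0},{"tx":3.5,"ty":1,"tz":0,"roll":0,"jaw":0},{"tx":2,"ty":1,"tz":0,"roll":0,"jaw":0},{"tx":0,"ty":0,"tz":0,"roll":0,"jaw":0},{"tx":0,"ty":0,"tz":0,"roll":0,"jaw":0}]'; python3 -c "
import cv2,numpy as np
from rig import capture
from fit import *
C={n:capture(n) for n in('side','top')}
b=[cv2.resize(C[n]['img'][200:340,c:c+180,::-1],(396,294),interpolation=2) for n,c in(('side',240),('top',220))]
cv2.imwrite('pics/f6.png',np.hstack(b))
R=caps(C)
for k in guess: print(k,[R[n,k][2] for n in C],tri([ray(C[n],R[n,k]) for n in C])[0])"
```

```text
time_s: 15.3
position: [0.2041, 0.5885, 0.2127]
tcp_rot: [[-0.956, 0.293, 0.001], [0.293, 0.956, -0.001], [-0.001, -0.001, -1.0]]
force: [-0.2, -0.1, -0.2]
opening: 0.004
grasp_force: 0.0
blue [98, 78] [ 0.5224 -0.0092  0.0645]
yellow [49, 78] [ 0.6435 -0.0281  0.0683]
red [117, 76] [0.5961 0.062  0.0649]
green [50, 74] [ 0.5705 -0.0996  0.0814]
```

View pics/f6.png

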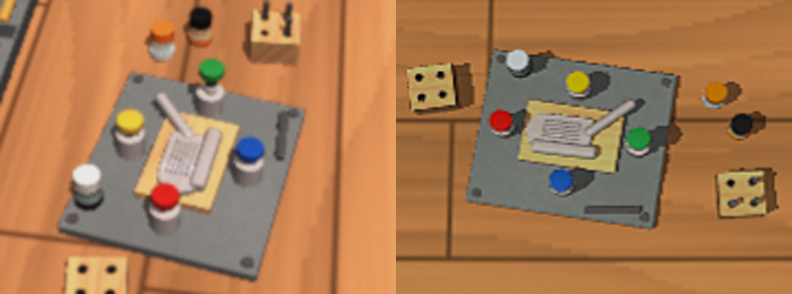

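All three caps (blue (250,148), yellow (130,120), red (165,195) in the side half) sit low with their rings hidden. They dropped 13–17 mm, green is unchanged, and nothing else moved.

```bash
python3 -c "
from rig import hand_in
print(hand_in())"
```

```text
the job is handed in; nothing more can be done
None
```

I pushed the blue, yellow and red pins down in that order, to about 17 mm each by fingertip height, and handed the job in with the hand clear; the cameras show their rings hidden, green still up and nothing around the fixture shifted, but `hand_in()` returned no verdict.

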